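Drilled riser over the guide rod on an optical table

TASK

Fit the red drilled riser on the tall steel rod: carry it upright, lower it squarely and gently down the rod, flange downwards, until it stands flat on the rod's black base plate, then let go and draw clear. The solid black column, the mirror mount and the base with the short rod are not part of the job: leave the column and the mirror standing where they are.

Things in the scene. Friction and masses are not known exactly. Their poses are not given: they have to be found in the camera images.
- riser: Loose red aluminium sleeve standing upright on the table: 100 mm tall, 40 mm outside diameter, with a 60 mm diameter, 8 mm thick flange at its foot. An open 27 mm bore runs right through. 0.2 to 0.4 kg. Origin: centre of the flange's underside; z up along the bore. Grip it across the sleeve about 25 mm below its top, so that the rod's end stays clear of the gripper.
- rod_seat (a point): Foot of the tall rod: on its axis, in the top face of its base plate; z up. Bright steel rod, 12 mm diameter, 110 mm high above this point, its top 10 mm tapered. Black plate 80 mm square, 14 mm thick, level, bolted down. Fully down, the riser's flange rests on the plate and the rod stands 10 mm out of its top. A second such bolted plate with a rod only 40 mm high is the wrong one.
- black_column: Bystander: loose black column, the same outside shape and size as the riser (100 mm tall, 40 mm diameter, 60 mm flange) but solid, with no bore. Origin: centre of its underside, z up.
- mirror_mount: Bystander: loose mirror in a black 50 mm square frame, 12 mm thick, on a steel post with a 54 mm round foot, 108 mm tall in all, between the columns and the rods. Origin: centre of its underside, z up. Nearer the robot than it lies a fixed grey screw tray, 110 x 75 mm, 28 mm high.
Not all that is in view belongs to the job. What is shaped like the riser but yellow is not meant.

How it is judged:
By the outcome, as a careful person would: the job done as asked, in the order asked, and still so for the second after the job is handed in, with the robot touching nothing.
It also fails if it takes over 42 s, if anything falls off the work surface, if the arm or the gripper's body presses on something with over 40 N, if the wrist force passes 120 N, or if a joint passes its speed limit or range.

ROBOT

A 7-joint arm with a two-finger parallel gripper is mounted at the origin on the work surface. World frame = base frame: x ahead of the robot, y to its left, z up, the work surface at z = 0. Lengths are in m, angles in rad, forces in N, time in s.
With the tool pointing down it reaches from about 0.4 to 0.85 m from the base axis. Payload 10.4 kg.
Tool frame: the origin (TCP) lies at the very end of the fingers, on their centre line; the grasp point (between the pads) lies manip.hold_point_z behind it (manip.hold_point_z is the distance from the TCP to the grasp point, in m); z points along the fingers, x is the direction in which the jaws open and shut, and the axes are right-handed (so a half turn about z gives the same grasp; the last joint's range is limited). The gripper opens to 85 mm and grips with 20 to 120 N. Pads are 22 mm wide; open, the fingers measure 114 mm over their backs; the gripper's body (76 mm by 85 mm) begins 54 mm behind the grasp point. The pads swing forward as they close: fully open they stand 13 mm farther back than shut.
Start: joints at [1.089, 0.332, -0.065, 1.46, 0.022, 1.35, -0.088], TCP at [0.277, -0.56, 0.231] pointing down, gripper open.
Joint ranges: [-2.6, 2.6], [-0.5, 2.12], [-1.47, 1.34], [0.16, 2.42], [-1.27, 4.41], [0.06, 2.06], [-2.6, 2.6]. Speed limits (rad/s): [2.22, 2.22, 2.79, 2.79, 3.14, 3.14, 3.14].

INTERFACE

Orientations are given as a unit quaternion [x, y, z, w].
In Python, from workcell import readout, camera, camera_info, manip gives the robot as it stands.
- The arm moves only by the tool play_rows, never from a script. Its argument "rows" is a list of rows, each a list of 3 entries, a list of its own where there are three numbers: the shift along the world's x, y, z in mm, then the turn, a rotation vector about the world's x, y, z in degrees, then the finger opening in mm, from 0 to 85.4. In form: [[[tx, ty, tz], [rx, ry, rz], fingers], ...]. A call has 1 to 12 rows; each row shifts and turns the commanded pose from where the row before left it; what a row does not reach is not made up. A row lasts 1/8 s, in which the tool goes at most 62.5 mm and 10.7 degrees, less where a joint would pass 70% of its speed; a pose out of reach is approached as far as the arm can. A call with a gripper value outside its range is refused whole. The fingers move at their own pace and stop on an object; "force" is the grip in N (left out, the last holds). Time passes only in rows, so rows that do not move let the fingers close. It gives the time, the measured TCP pose, the force and the opening at its end, in the units of the state.
- readout.get_obs(): the state, without advancing time (a new reading comes with each control period).
- camera(name): name is "side" or "top" or "wrist"; returns the picture (480x640x3 uint8, blue, green, red); there is no depth.
- camera_info(name): a dict with "fx", "fy", "cx", "cy" (pixels), "k1" (the pictures are not rectified: a ray, as slopes to the right and down, at radius r is drawn at 1 + k1 r^2 times it, then the intrinsics apply), "world_from_camera" (4x4, takes a point from camera to world coordinates). Camera axes: x right, y up, looking along -z (the intrinsics and any distortion apply to the point x, -y, -z); pixel columns grow to the right and rows downward; lengths in m; the calibration is good to about 2 mm. A picture is of the moment at which its call begins: read the wrist's pose just before it. camera_info takes no time and is no camera call; for the wrist camera it gives the pose at the moment of the call.
- manip.hand_in(): hands the job in, once; it reports no verdict.
The state is a dict: "clock": time; "joint_pos": joint angles; "joint_velocities": joint speeds; "tau": joint torques, N m; "position": TCP position; "ee_rot": TCP orientation; "ft_force": force on the tool from outside, world axes, zero at the start; "torque": the same for the moment, N m; "grip_width": opening from 0.0 (shut) to 1.0 (fully open).
Only numpy, scipy, OpenCV 4.12 (cv2) and the standard library are available. Lean on these libraries where they do the work, as an engineer would, in place of code of your own. Each camera call takes 0.05 s, during which the arm holds its last target.

## Working session

There is one attempt and no reset: what is moved stays moved. The work goes in short steps, Python scripts to look and compute and a tool call to move; the robot and the scene stay as the last step left them, time stands still between calls to the robot, and variables do not carry over. Pictures are saved under pics/ and viewed, and the job is handed in when it is done.

Besides the shell and the picture viewer there is one more tool, called after "Request:" by a JSON object that holds its "name" and its "arguments", one argument or row to a line. play_rows: Moves the arm, as the interface text tells. Its arguments: {"type":"object","properties":{"rows":{"type":"array"},"force":{"type":"number"}},"required":["rows"]}

```bash
mkdir -p pics; python3 - <<'E'
from workcell import readout, camera, camera_info, manip
import cv2,numpy as np
np.set_printoptions(precision=4,suppress=True)
print(readout.get_obs()); print(manip.hold_point_z)
for n in("side","top","wrist"):
    i=camera_info(n);print(n,i)
    cv2.imwrite(f"pics/{n}0.png",camera(n))
E
```

```text
{'clock': 0.0, 'joint_pos': array([ 1.0894,  0.3329, -0.0647,  1.461 ,  0.0216,  1.3499, -0.0885]), 'joint_velocities': array([ 0.0003,  0.002 , -0.0001, -0.001 ,  0.002 , -0.0016, -0.0009]), 'tau': array([ -0.0005, -62.5448,   0.0489, -39.1604,   0.016 ,   0.01  ,
        -0.    ]), 'position': array([ 0.2766, -0.56  ,  0.2305]), 'ee_rot': array([ 0.8494, -0.5278, -0.0006, -0.0004]), 'ft_force': array([-0.0194,  0.0581, -0.0243]), 'torque': array([-0.0002,  0.0173, -0.0416]), 'grip_width': 0.996785923342327}
0.0187
side {'fx': 451.9027811806878, 'fy': 451.9027811806878, 'cx': 321.8144767030583, 'cy': 243.09996643446095, 'k1': -0.08734844726966139, 'world_from_camera': array([[ 0.6593,  0.5737, -0.4859,  0.1495],
       [-0.7517,  0.4879, -0.4438, -0.3296],
       [-0.0175,  0.6578,  0.753 ,  0.5665],
       [ 0.    ,  0.    ,  0.    ,  1.    ]])}
top {'fx': 540.0587819672878, 'fy': 540.0587819672878, 'cx': 311.4914706605379, 'cy': 244.02062736665445, 'k1': -0.005711959859424953, 'world_from_camera': array([[ 0.0057,  0.9843, -0.1762,  0.329 ],
       [-1.    ,  0.0058,  0.0004, -0.0039],
       [ 0.0015,  0.1762,  0.9844,  0.9259],
       [ 0.    ,  0.    ,  0.    ,  1.    ]])}
wrist {'fx': 365.01546979043644, 'fy': 365.01546979043644, 'cx': 324.28321780204345, 'cy': 238.74886723212686, 'k1': 0.009612865487446231, 'world_from_camera': array([[ 0.4427,  0.8497,  0.2865,  0.3526],
       [-0.8967,  0.4201,  0.1396, -0.5241],
       [-0.0017, -0.3188,  0.9478,  0.3749],
       [ 0.    ,  0.    ,  0.    ,  1.    ]])}
```

View pics/side0.png

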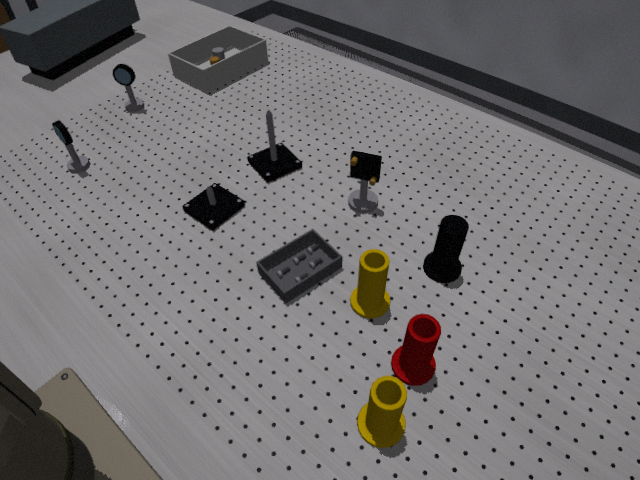

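View pics/top0.png

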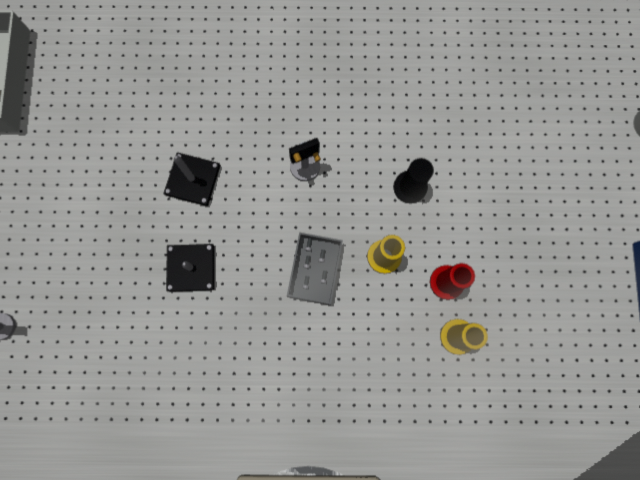

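View pics/wrist0.png

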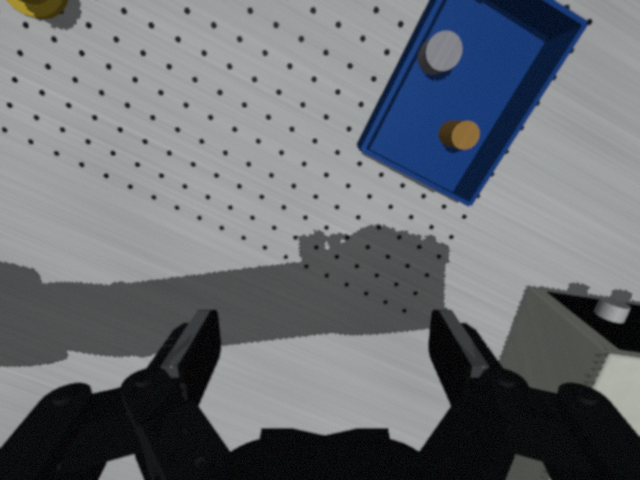

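```bash
cat > h.py <<'E'
import numpy as np,cv2
from workcell import readout, camera, camera_info, manip
np.set_printoptions(precision=4,suppress=True)
def ray(i,u,v):
    K=np.array([[i['fx'],0,i['cx']],[0,i['fy'],i['cy']],[0,0,1.]])
    p=cv2.undistortPoints(np.array([[[u,v]]],float),K,np.array([i['k1'],0,0,0.]))[0,0]
    T=i['world_from_camera'];d=T[:3,:3]@np.array([p[0],-p[1],-1]);return T[:3,3],d/np.linalg.norm(d)
def onz(i,u,v,z):
    o,d=ray(i,u,v);return o+d*(z-o[2])/d[2]
def proj(i,P):
    T=i['world_from_camera'];c=T[:3,:3].T@(np.asarray(P,float)-T[:3,3]);x,y=c[0]/-c[2],-c[1]/-c[2]
    s=1+i['k1']*(x*x+y*y);return np.array([i['fx']*x*s+i['cx'],i['fy']*y*s+i['cy']])
def tri(a,b):
    (o1,d1),(o2,d2)=a,b
    t=np.linalg.lstsq(np.c_[d1,-d2],o2-o1,rcond=None)[0]
    p,q=o1+t[0]*d1,o2+t[1]*d2;return (p+q)/2,np.linalg.norm(p-q)
E
python3 - <<'E'
from h import *
t=cv2.imread('pics/top0.png');s=cv2.imread('pics/side0.png')
def crop(im,x,y,w,h,f,):return cv2.resize(im[y:y+h,x:x+w],None,fx=f,fy=f,interpolation=cv2.INTER_NEAREST)
g=lambda im:np.clip(im.astype(float)*1.7,0,255).astype(np.uint8)
A=np.hstack([crop(t,420,250,66,66,6),crop(t,160,145,66,66,6)])
B=np.hstack([crop(s,380,310,66,66,6),crop(s,240,105,66,66,6)])
cv2.imwrite('pics/crops.png',cv2.resize(g(np.vstack([A,B])),(600,600),interpolation=cv2.INTER_NEAREST))
for n,im in(('top',t),('side',s)):
    hsv=cv2.cvtColor(im,cv2.COLOR_BGR2HSV)
    m=((hsv[...,0]<6)|(hsv[...,0]>174))&(hsv[...,1]>150)&(hsv[...,2]>40)
    k,l,st,c=cv2.connectedComponentsWithStats(m.astype(np.uint8))
    print(n,st[1:][st[1:,4]>50])
E
```

```text
top [[430 264  44  35 994]]
side [[ 391  314   50   71 2412]]
```

View pics/crops.png

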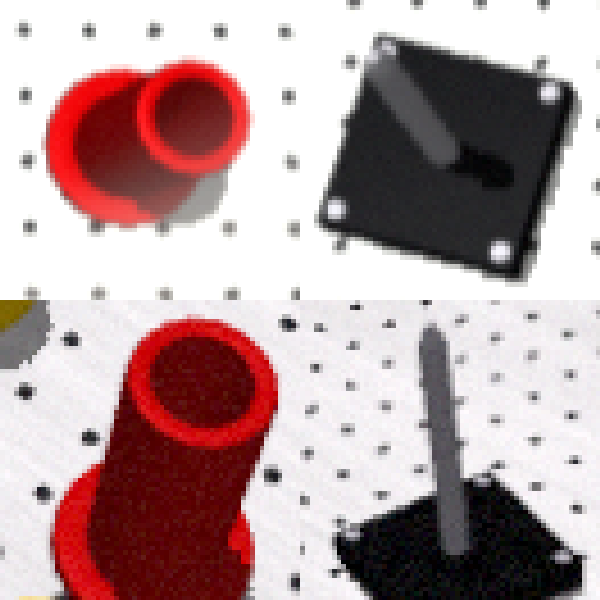

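```bash
python3 - <<'E'
from h import *
I={n:camera_info(n) for n in('top','side')}
im={n:cv2.imread(f'pics/{n}0.png') for n in I}
for n in I:
    a=im[n].astype(int); b=a[...,2]; m=((b>(135 if n=='top' else 120))&(a[...,1]<60)).astype(np.uint8)
    c,h=cv2.findContours(m,cv2.RETR_CCOMP,cv2.CHAIN_APPROX_NONE)
    for k,cc in enumerate(c):
        if h[0][k][3]>=0 and len(cc)>15:
            e=cv2.fitEllipse(cc);print(n,'bore',e,onz(I[n],*e[0],.1))
# plate in top
a=im['top'];g=cv2.cvtColor(a,cv2.COLOR_BGR2GRAY)
for (x,y,w,h) in((155,140,75,75),(155,232,70,70)):
    roi=g[y:y+h,x:x+w];m=(roi<70).astype(np.uint8)
    m=cv2.morphologyEx(m,cv2.MORPH_CLOSE,np.ones((7,7)));m=cv2.morphologyEx(m,cv2.MORPH_OPEN,np.ones((9,9)))
    c=max(cv2.findContours(m,0,1)[0],key=cv2.contourArea);r=cv2.minAreaRect(c);bx=cv2.boxPoints(r)+[x,y]
    P=np.array([onz(I['top'],*q,.014) for q in bx]);print('plate',r[1],r[2],bx.tolist(),P,P.mean(0))
# bolts
    mb=((roi>120)&(cv2.erode(cv2.morphologyEx((roi<90).astype(np.uint8),cv2.MORPH_CLOSE,np.ones((11,11))),np.ones((5,5)))>0)).astype(np.uint8)
    k,l,s,ce=cv2.connectedComponentsWithStats(mb);print('bolts',[(s[j,4],ce[j]+[x,y]) for j in range(1,k)])
# rod tall in side: centreline
g=cv2.cvtColor(im['side'],cv2.COLOR_BGR2GRAY)
for v in range(106,166,4):print(v,g[v,258:284])
E
```

```text
top bore ((461.8341064453125, 275.05682373046875), (19.77665138244629, 21.075157165527344), 144.56712341308594) [ 0.4297 -0.2359  0.1   ]
plate (48.83292007446289, 46.0872917175293) 11.309932708740234 [[163.5769214630127, 197.11538696289062], [172.61538124084473, 151.9230785369873], [220.5, 161.5], [211.46154022216797, 206.6923065185547]] [[0.5737 0.2539 0.014 ]
 [0.6563 0.2424 0.014 ]
 [0.6391 0.157  0.014 ]
 [0.557  0.1698 0.014 ]] [0.6065 0.2058 0.014 ]
bolts [(np.int32(8), array([155.5, 141.5])), (np.int32(9), array([228.5556, 141.7778])), (np.int32(1), array([179., 155.])), (np.int32(1), array([173., 160.])), (np.int32(5), array([214.2, 164.6])), (np.int32(6), array([167. , 190.5])), (np.int32(8), array([203.5, 200. ])), (np.int32(4), array([227.5, 214. ]))]
plate (47.0, 47.0) 90.0 [[167.0, 244.0], [214.0, 244.0], [214.0, 291.0], [167.0, 291.0]] [[0.4908 0.2436 0.014 ]
 [0.4912 0.1629 0.014 ]
 [0.4106 0.1599 0.014 ]
 [0.4101 0.2393 0.014 ]] [0.4507 0.2014 0.014 ]
bolts [(np.int32(9), array([170., 248.])), (np.int32(11), array([208.6364, 246.9091])), (np.int32(4), array([183.5, 2
[... 1017 characters left out ...]
]
138 [102 130 144 143 144 143 141 144 142 142 121  46  48  50  48  45  66 115
 146 143 144 145 144 142 143 144]
142 [144 143 143 142 142 140 128  74  54 108 127  82  53  51  49  53  48 103
 143 144 143 143 123  95 124 139]
146 [143 142 141 143 142 144 143 145 146 145 145 116  49  51  50  54  44  37
  16   6   8  10  12   3   1  13]
150 [140 141 126  81  72  35   5   2   0   7   4   5  38  53  50  50  48  48
  32   5   3   8   8  13   4   7]
154 [ 6  6  9  8  6  6  8  1  5 14 10 11 30 51 53 46 54 46 41 15 11 13  0  0
  0  6]
158 [ 4  9  3  7  9  6 12  6  9  2  3  4 20 35 50 49 50 50 41 18 12  1  2  9
 11  5]
162 [ 2  0  2  7  0  2 16  1 15  5  1  2  3  0 10  5 11 11  0  6  0  4  2  9
  6  5]
```

```bash
python3 - <<'E'
from h import *
I={n:camera_info(n) for n in('top','side')}
im={n:cv2.imread(f'pics/{n}0.png') for n in I}
a=im['side'];print(a[310:388:4,420,2])
for th in(80,90,100,110):
    m=((a[...,2]>th)&(a[...,1]<50)).astype(np.uint8)
    c,h=cv2.findContours(m,cv2.RETR_CCOMP,cv2.CHAIN_APPROX_NONE)
    for k,cc in enumerate(c):
        if h[0][k][3]>=0 and len(cc)>15:
            e=cv2.fitEllipse(cc);print(th,'bore',e,onz(I['side'],*e[0],.1))
bt=[(178.7,156),(214.6,165.2),(167.9,191.2),(204,200)]
print('bolt mean',np.mean([onz(I['top'],*b,.017) for b in bt],0))
def centre(n,roi,bylines,lo,hi):
    x0,y0,w,h=roi;g=cv2.cvtColor(im[n],cv2.COLOR_BGR2GRAY)[y0:y0+h,x0:x0+w];out=[]
    for v in range(h):
        r=g[v].astype(int);j=np.where((r>lo)&(r<hi))[0]
        if len(j)>3 : out.append((x0+j.mean(),y0+v,len(j)))
    return out
sd=[q for q in centre('side',(262,148,20,12),0,25,70)]
sd+= [q for q in centre('side',(265,114,12,30),0,30,75)]
print(sd)
g=cv2.cvtColor(im['top'],cv2.COLOR_BGR2GRAY)
for v in range(150,190,2):print(v,g[v,172:212])
E
```

```text
[140 123  67  52  52  55  53 124  54  52  55  52  55  54  54  52  53  53
  56  68]
80 bore ((424.0184020996094, 327.5212707519531), (20.41014862060547, 24.433124542236328), 110.55097961425781) [ 0.4292 -0.234   0.1   ]
90 bore ((424.0688171386719, 327.4717712402344), (20.545339584350586, 24.809972763061523), 113.27110290527344) [ 0.4293 -0.234   0.1   ]
100 bore ((424.0802917480469, 327.4708251953125), (20.97711944580078, 25.091455459594727), 116.29295349121094) [ 0.4293 -0.234   0.1   ]
110 bore ((423.94146728515625, 327.5089416503906), (21.34547996520996, 26.319677352905273), 109.98735809326172) [ 0.4292 -0.2339  0.1   ]
bolt mean [0.6077 0.2065 0.017 ]
[(np.float64(271.0), 148, 9), (np.float64(272.0), 149, 8), (np.float64(271.75), 150, 8), (np.float64(273.0), 151, 7), (np.float64(273.0), 152, 7), (np.float64(273.0), 153, 7), (np.float64(273.0), 154, 7), (np.float64(273.5), 155, 6), (np.float64(273.5), 156, 6), (np.float64(273.5), 157, 6), (np.float64(273.5), 158, 6), (np.float64(273.5), 159, 6), (np.float64(268.5), 114, 6), (np.float64(268.5), 115, 6), (np.float64(268.5), 116, 6),
[... 2964 characters left out ...]
 49 48 46 33 12
  2  6  7 16 13 13 16 19 19 20 22 23 21 23 22 22]
180 [21 20 21 20 20 20 20 17 22 20 20 20 21 21 24 23 31 38 44 42 39 32 14  9
  4  6  4  4  3  1  5  5  7 16 20 22 23 22 23 21]
182 [21 20 20 20 21 22 19 20 21 21 20 22 19 21 22 23 21 22 22 22 15 15  5  5
  6  6  4  4  4  2  7  4  4  3  9 20 22 22 22 24]
184 [22 21 21 21 20 21 22 23 21 21 22 21 19 21 22 22 22 20 23 22 22 22 22 21
 21 21 15 16  7  5  2  3  5  5  6 21 23 23 23 22]
186 [20 21 21 22 22 23 22 22 20 21 21 21 22 22 22 22 25 22 23 22 23 24 22 23
 23 24 24 22 16 14 15 14 15 16 22 23 23 23 22 19]
188 [22 20 23 23 22 22 23 21 23 22 22 22 22 24 23 24 23 23 22 24 22 21 23 22
 23 22 23 22 23 22 22 23 22 23 21 23 22 22 22  9]
```

```bash
python3 - <<'E'
from h import *
I={n:camera_info(n) for n in('top','side')}
im={n:cv2.imread(f'pics/{n}0.png') for n in I}
pts=[]
g=cv2.cvtColor(im['top'],cv2.COLOR_BGR2GRAY).astype(int)
for v in range(164,178):
    j=np.where((g[v,172:200]>34)&(g[v,172:200]<52))[0]+172; pts.append(('top',j.mean(),v))
g=cv2.cvtColor(im['side'],cv2.COLOR_BGR2GRAY).astype(int)
for v in list(range(118,141))+list(range(151,158)):
    j=np.where((g[v,262:282]<85)&(g[v,262:282]>25))[0]+262
    j=j[(j>262)]
    if len(j)<=9: pts.append(('side',j.mean(),v))
def solve(w):
    A=[];b=[]
    for n,u,v in pts:
        o,d=ray(I[n],u,v);k=np.array([-d[1],d[0]])/np.linalg.norm(d[:2]); s=1. if n=='side' else w
        A.append(k*s);b.append(k@o[:2]*s)
    x=np.linalg.lstsq(np.array(A),np.array(b),rcond=None)[0];return x,np.array(A)@x-b
x,r=solve(1);print(x,r)
for n in I:
  for z in(.014,.124):print(n,z,proj(I[n],[*x,z]))
  print('proj (.6065,.2065)',proj(I[n],[.607,.2065,.014]),proj(I[n],[.607,.2065,.124]))
# riser foot check
m=im['top'].astype(int)
for p in([.4295,-.235,0],):print(proj(I['top'],p),proj(I['side'],p))
# mirror, column approx tops in top view
print('mirror foot',onz(I['top'],305,170,0.0),'column foot',onz(I['top'],410,187,0),'yellows',onz(I['top'],391,247,.1),onz(I['top'],474,336,.1),'blackcol',onz(I['top'],421,170,.1))
E
```

```text
[0.6024 0.2031] [ 0.0004 -0.0004 -0.0002  0.0001 -0.0011  0.0002 -0.0001  0.0002  0.0006
  0.0003 -0.0001  0.0003 -0.     -0.0003 -0.      0.0007  0.0005  0.0003
 -0.0008 -0.0011 -0.0004 -0.0006  0.001   0.0017  0.0006  0.0004  0.0001
 -0.0001 -0.0021 -0.0005 -0.0007 -0.      0.0016  0.0005  0.0002  0.
 -0.0002  0.0002 -0.0001 -0.0003 -0.0005  0.0002 -0.     -0.0002]
top 0.014 [193.4891 181.4085]
top 0.124 [178.3523 160.8284]
proj (.6065,.2065) [191.6443 178.8662] [176.2848 157.9787]
side 0.014 [274.2803 162.4327]
side 0.124 [268.4544 113.3454]
proj (.6065,.2065) [274.721  160.5688] [268.9714 111.5455]
[445.3157 282.0937] [413.1046 365.7629]
mirror foot [0.6289 0.0081 0.    ] column foot [ 0.5986 -0.1787  0.    ] yellows [ 0.4728 -0.1277  0.1   ] [ 0.3372 -0.2503  0.1   ] blackcol [ 0.5977 -0.1781  0.1   ]
```

Request:
{"name": "play_rows", "arguments": {
  "rows": [
    [[8,16,0],[0,0,0],85],
    [[15,32,0],[0,0,0],85],
    [[15,32,0],[0,0,0],85],
    [[15,32,0],[0,0,0],85],
    [[15,32,0],[0,0,0],85],
    [[15,32,0],[0,0,0],85],
    [[15,32,0],[0,0,0],85],
    [[15,32,0],[0,0,0],85],
    [[15,32,0],[0,0,0],85],
    [[15,32,0],[0,0,0],85],
    [[10,21,0],[0,0,0],85],
    [[0,0,0],[0,0,0],85]
  ]
}}

```text
clock: 1.65
position: [0.4305, -0.2327, 0.2314]
ee_rot: [0.85, -0.526, 0.0, -0.0]
ft_force: [-0.4, -0.2, -0.1]
grip_width: 0.996
```

```bash
python3 - <<'E'
from h import *
I=camera_info('wrist');im=camera('wrist');cv2.imwrite('pics/w1.png',im)
print(readout.get_obs()['position'],readout.get_obs()['ee_rot'])
p=proj(I,[.4295,-.235,.1]);print(p,proj(I,[.4295,-.235,.0]))
m=((im[...,2]>110)&(im[...,1]<60)).astype(np.uint8)
c,h=cv2.findContours(m,cv2.RETR_CCOMP,cv2.CHAIN_APPROX_NONE)
for k,cc in enumerate(c):
    if len(cc)>30:
        e=cv2.fitEllipse(cc);print(h[0][k],e,onz(I,*e[0],.1))
E
```

```text
[ 0.4298 -0.2343  0.2313] [ 0.8499 -0.5269  0.0001  0.0002]
[324.8861 230.7264] [324.7576 202.3933]
[ 2 -1  1 -1] ((327.31842041015625, 227.50070190429688), (44.414390563964844, 46.9025764465332), 92.53125762939453) [ 0.4327 -0.2355  0.1   ]
[-1 -1 -1  0] ((327.26849365234375, 227.90162658691406), (35.413475036621094, 37.754695892333984), 85.58952331542969) [ 0.4324 -0.2356  0.1   ]
[-1  0 -1 -1] ((326.8894348144531, 202.3918914794922), (51.84931945800781, 53.39900588989258), 171.9842987060547) [ 0.4507 -0.2262  0.1   ]
```

View pics/w1.png

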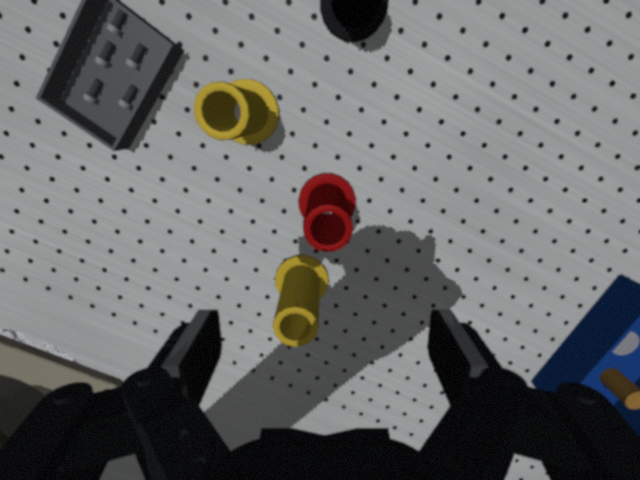

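Request:
{"name": "play_rows", "arguments": {
  "rows": [
    [[1,-1,-15],[0,0,0],85],
    [[0,0,-25],[0,0,0],85],
    [[0,0,-25],[0,0,0],85],
    [[0,0,-25],[0,0,0],85],
    [[0,0,-25],[0,0,0],85],
    [[0,0,-25],[0,0,0],85],
    [[0,0,-20],[0,0,0],85],
    [[0,0,-15],[0,0,0],85],
    [[0,0,0],[0,0,0],85],
    [[0,0,0],[0,0,0],85]
  ]
}}

```text
clock: 2.95
position: [0.4311, -0.2367, 0.0568]
ee_rot: [0.849, -0.528, 0.0, -0.0]
ft_force: [0.0, -0.1, -0.3]
grip_width: 0.995
```

```bash
python3 - <<'E'
from h import *
I=camera_info('wrist');im=camera('wrist');cv2.imwrite('pics/w2.png',im);cv2.imwrite('pics/s2.png',camera('side'))
o=readout.get_obs();print(o['position'],o['ee_rot'],o['ft_force'])
E
```

```text
[ 0.4313 -0.2367  0.0571] [ 0.8493 -0.5278  0.0008  0.    ] [0.1043 0.5613 0.5237]
```

View pics/w2.png

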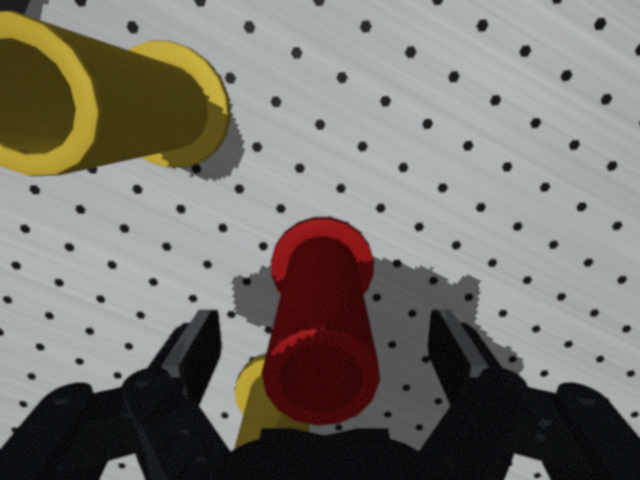

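View pics/s2.png

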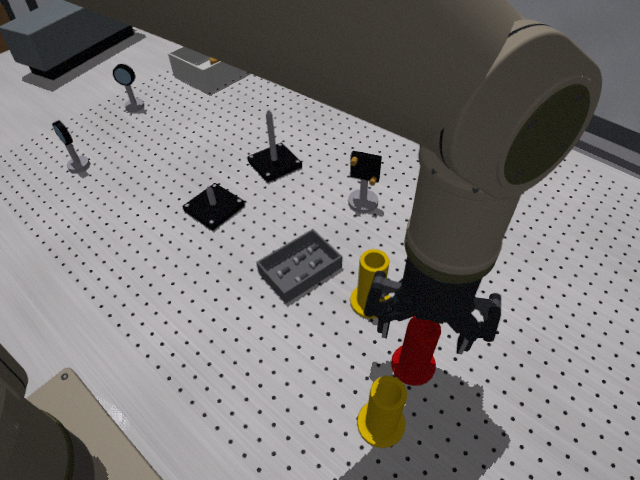

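Request:
{"name": "play_rows", "arguments": {
  "rows": [
    [[0,0,0],[0,0,0],60],
    [[0,0,0],[0,0,0],45],
    [[0,0,0],[0,0,0],35],
    [[0,0,0],[0,0,0],30],
    [[0,0,0],[0,0,0],30],
    [[0,0,0],[0,0,0],30],
    [[0,0,0],[0,0,0],30],
    [[0,0,0],[0,0,0],30]
  ],
  "force": 50
}}

```text
clock: 4.05
position: [0.431, -0.2364, 0.0567]
ee_rot: [0.849, -0.528, 0.0, 0.0]
ft_force: [-1.4, 1.1, 4.9]
grip_width: 0.457
```

Request:
{"name": "play_rows", "arguments": {
  "rows": [
    [[0,0,5],[0,0,0],30],
    [[0,0,10],[0,0,0],30],
    [[0,0,20],[0,0,0],30],
    [[0,0,25],[0,0,0],30],
    [[0,0,25],[0,0,0],30],
    [[0,0,25],[0,0,0],30],
    [[0,0,25],[0,0,0],30],
    [[0,0,20],[0,0,0],30],
    [[0,0,10],[0,0,0],30],
    [[0,0,0],[0,0,0],30]
  ]
}}

```text
clock: 5.3
position: [0.431, -0.2364, 0.2217]
ee_rot: [0.849, -0.528, 0.0, 0.0]
ft_force: [0.2, 1.2, -2.3]
grip_width: 0.46
```

```bash
python3 - <<'E'
from h import *
I=camera_info('wrist');im=camera('wrist');cv2.imwrite('pics/w3.png',im);cv2.imwrite('pics/s3.png',camera('side'))
o=readout.get_obs();print(o['position'],o['ee_rot'],o['ft_force'],o['grip_width'])
E
```

```text
[ 0.4305 -0.2362  0.2206] [ 0.8494 -0.5278 -0.0005  0.    ] [-0.4981  0.2304 -1.514 ] 0.4547569879520135
```

View pics/w3.png

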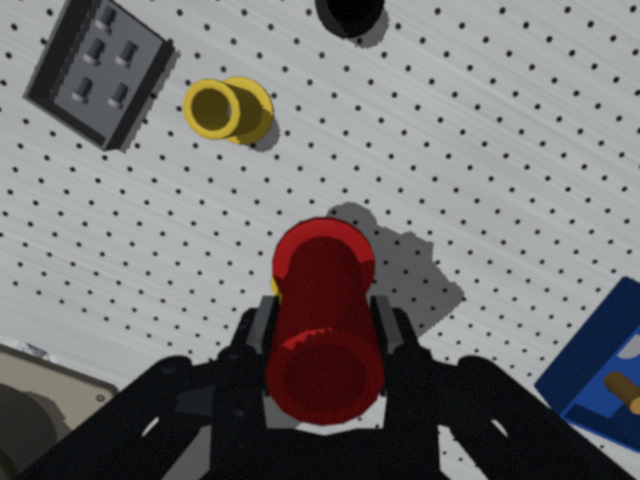

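View pics/s3.png

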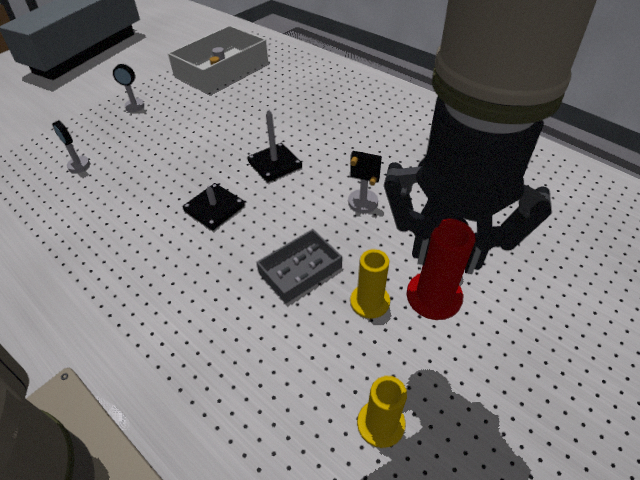

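```bash
python3 - <<'E'
from h import *
I=camera_info('wrist');im=cv2.imread('pics/w3.png');a=im.astype(int)
m=((a[...,2]>70)&(a[...,1]<50)&(a[...,2]>2.5*a[...,1])).astype(np.uint8)
c=max(cv2.findContours(m,0,cv2.CHAIN_APPROX_NONE)[0],key=cv2.contourArea)[:,0]
fl=c[c[:,1]<262];e=cv2.fitEllipse(fl);print('flange',e,onz(I,*e[0],.169),np.ptp(fl,0))
tp=c[(c[:,1]>372)];e=cv2.fitEllipse(tp);print('topring',e,onz(I,*e[0],.265))
S=camera_info('side');a=cv2.imread('pics/s3.png').astype(int)
m=((a[...,2]>45)&(a[...,1]<35)&(a[...,2]>2.5*a[...,1])).astype(np.uint8)
c=max(cv2.findContours(m,0,cv2.CHAIN_APPROX_NONE)[0],key=cv2.contourArea)[:,0]
fl=c[c[:,1]>296];e=cv2.fitEllipse(fl);print('side flange',e,onz(S,*e[0],.166))
E
```

```text
flange ((324.36602783203125, 241.02647399902344), (43.69963073730469, 100.42204284667969), 91.85824584960938) [ 0.446  -0.2298  0.169 ] [101  43]Traceback (most recent call last):
  File "<stdin>", line 6, in <module>
cv2.error: OpenCV(4.12.0) /io/opencv/modules/imgproc/src/shapedescr.cpp:361: error: (-201:Incorrect size of input array) There should be at least 5 points to fit the ellipse in function 'fitEllipseNoDirect'
```

Request:
{"name": "play_rows", "arguments": {
  "rows": [
    [[6,15,0],[0,0,0],30],
    [[12,30,0],[0,0,0],30],
    [[14,35,0],[0,0,0],30],
    [[14,35,0],[0,0,0],30],
    [[14,35,0],[0,0,0],30],
    [[14,35,0],[0,0,0],30],
    [[14,35,0],[0,0,0],30],
    [[14,35,0],[0,0,0],30],
    [[14,35,0],[0,0,0],30],
    [[14,35,0],[0,0,0],30],
    [[14,35,0],[0,0,0],30],
    [[14,35,0],[0,0,0],30]
  ]
}}

```text
clock: 6.9
position: [0.5885, 0.1611, 0.2207]
ee_rot: [0.85, -0.528, -0.001, 0.0]
ft_force: [0.4, 0.3, -2.2]
grip_width: 0.455
```

Request:
{"name": "play_rows", "arguments": {
  "rows": [
    [[10,25,0],[0,0,0],30],
    [[6,15,0],[0,0,0],30],
    [[2,6,0],[0,0,0],30],
    [[0,0,0],[0,0,0],30],
    [[0,0,0],[0,0,0],30]
  ]
}}

```text
clock: 7.52
position: [0.6069, 0.2035, 0.2215]
ee_rot: [0.849, -0.528, 0.0, 0.0]
ft_force: [1.0, -0.4, -1.7]
grip_width: 0.455
```

```bash
python3 - <<'E'
from h import *
o=readout.get_obs();print(o['position'],o['ee_rot'],o['ft_force'],o['grip_width'],o['joint_pos'])
for n in('wrist','side','top'):
    im=camera(n);cv2.imwrite(f'pics/{n}4.png',im)
I=camera_info('wrist');S=camera_info('side');T=camera_info('top')
for z in(.014,.124):print(z,[proj(i,[.607,.206,z]) for i in(I,S,T)])
print(readout.get_obs()['clock'])
E
```

```text
[0.6069 0.2035 0.2215] [ 0.849  -0.5284  0.0003  0.0002] [ 0.976  -0.4296 -1.6916] 0.45526391136626104 [ 0.0685  0.4416 -0.6328  1.4046  0.2612  1.3795 -1.6812]
0.014 [array([321.0965, 204.8361]), array([274.9015, 160.672 ]), array([191.9294, 178.8678])]
0.124 [array([319.8131, 241.037 ]), array([269.1677, 111.6438]), array([176.6066, 157.9805])]
7.675
```

View pics/wrist4.png

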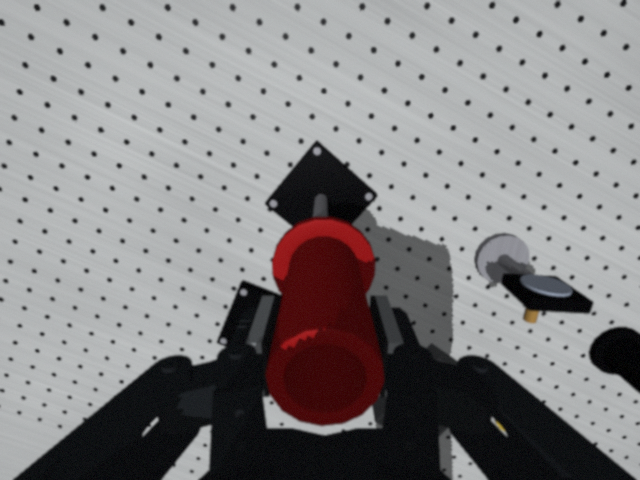

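View pics/side4.png

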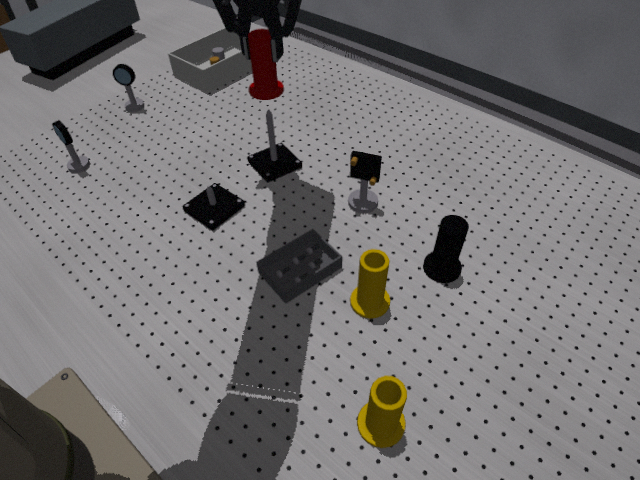

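View pics/top4.png

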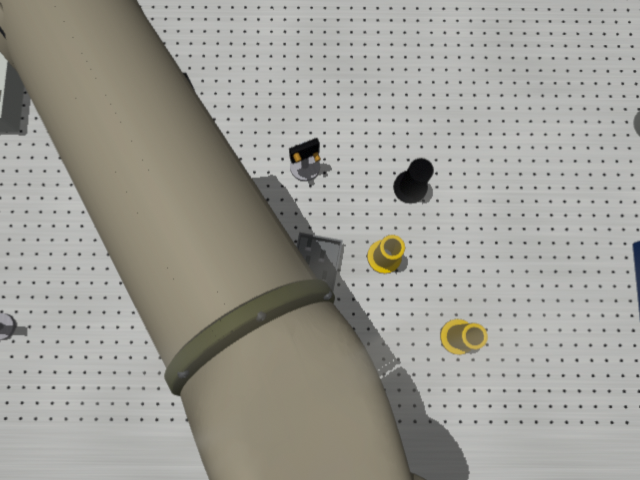

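```bash
python3 - <<'E'
from h import *
S=camera_info('side');a=cv2.imread('pics/side4.png').astype(int)
m=((a[...,2]>60)&(a[...,1]<60)&(a[...,2]>2*a[...,1])).astype(np.uint8)
m[:, :200]=0; m[:,330:]=0; m[150:]=0
for v in range(26,102,3):
    j=np.where(m[v])[0]; print(v,(j.min(),j.max(),(j.min()+j.max())/2) if len(j) else None,end=' ')
zb=.1648
for q in([.607,.206],[.6069,.2035],[.607,.2055]):
    th=np.linspace(0,2*np.pi,90)
    F=np.array([proj(S,[q[0]+.03*np.cos(t),q[1]+.03*np.sin(t),zb]) for t in th])
    G=np.array([proj(S,[q[0]+.03*np.cos(t),q[1]+.03*np.sin(t),zb+.008]) for t in th])
    R=np.array([proj(S,[q[0]+.02*np.cos(t),q[1]+.02*np.sin(t),zb+.1]) for t in th])
    print('\n',q,'fl u',F[:,0].min(),F[:,0].max(),'bottom v',F[:,1].max(),'upper fl u',G[:,0].min(),G[:,0].max(),'rim top v',R[:,1].min(),R[:,0].min(),R[:,0].max())
I=camera_info('wrist');a=cv2.imread('pics/wrist4.png').astype(int)
m=((a[...,2]>70)&(a[...,1]<50)&(a[...,2]>2*a[...,1]))
for v in range(216,280,4):
    j=np.where(m[v])[0]; print(v,(j.min(),j.max()) if len(j) else None,end=' ')
for q in([.607,.206],[.6069,.2035],[.605,.2035],[.609,.2035]):
    F=np.array([proj(I,[q[0]+.03*np.cos(t),q[1]+.03*np.sin(t),zb]) for t in th])
    G=np.array([proj(I,[q[0]+.03*np.cos(t),q[1]+.03*np.sin(t),zb+.008]) for t in th])
    R=np.array([proj(I,[q[0]+.02*np.cos(t),q[1]+.02*np.sin(t),zb+.1]) for t in th])
    print('\nW',q,F[:,0].min(),F[:,0].max(),F[:,1].min(),'|',G[:,0].min(),G[:,0].max(),G[:,1].min(),'| rim',R[:,0].min(),R[:,0].max(),R[:,1].max())
g=cv2.cvtColor(a.astype(np.uint8),cv2.COLOR_BGR2GRAY)
for v in range(194,220,3):print(v,g[v,308:334])
E
```

```text
26 None 29 (np.int64(260), np.int64(263), np.float64(261.5)) 32 None 35 None 38 (np.int64(253), np.int64(264), np.float64(258.5)) 41 None 44 None 47 None 50 None 53 None 56 None 59 None 62 None 65 None 68 None 71 None 74 None 77 (np.int64(259), np.int64(259), np.float64(259.0)) 80 (np.int64(277), np.int64(277), np.float64(277.0)) 83 (np.int64(252), np.int64(281), np.float64(266.5)) 86 (np.int64(250), np.int64(282), np.float64(266.0)) 89 (np.int64(249), np.int64(280), np.float64(264.5)) 92 (np.int64(251), np.int64(277), np.float64(264.0)) 95 (np.int64(251), np.int64(273), np.float64(262.0)) 98 (np.int64(256), np.int64(273), np.float64(264.5)) 101 None 
 [0.607, 0.206] fl u 249.2020124193569 284.3342035506557 bottom v 100.38601157659772 upper fl u 248.5856650380723 283.9764865948884 rim top v 28.301841373406603 247.35571186857985 273.08829019026774

 [0.6069, 0.2035] fl u 250.1474859928013 285.3366114582979 bottom v 100.91641821568118 upper fl u 249.53687256062295 284.985590537542 rim top v 28.722203823862912 248.3882780531515 274.16796917941656

 [0.607, 0.2055] fl u 249.3995219386660
[... 1532 characters left out ...]
 15 12 16  8
 16 18]
197 [ 4  9 18 17 21 19 33 50 63 72 78 77 73 72 70 67 64 55 40 22 16 15 13 12
 16 17]
200 [12 18 16 16 18 21 43 66 71 77 74 75 75 71 68 67 66 55 49 29 14 12  9 15
 14 13]
203 [12 18 15 12 18 28 49 67 73 78 75 73 72 71 72 68 66 59 49 34 14  5  9  8
 12 13]
206 [17 12  8 16 23 40 58 70 75 75 76 74 73 72 71 69 64 61 50 34 17  2  8  7
  6  7]
209 [ 9 14 20 14 27 48 66 73 76 76 77 75 75 71 67 66 64 57 48 33 18  3  6  3
  4  7]
212 [15 15 18 18 30 50 68 75 75 75 76 70 68 66 62 62 59 58 51 35 19  3  8 13
  5  8]
215 [16 11 16 20 39 59 69 67 65 63 57 56 56 56 59 56 56 52 51 34 24 10 12 12
  6  3]
218 [22 24 26 31 29 34 40 40 32 36 38 34 36 38 37 34 34 35 37 30 28 36 32 32
 30 31]
```

Request:
{"name": "play_rows", "arguments": {
  "rows": [
    [[6,-12,0],[0,0,0],30],
    [[10,-21,0],[0,0,0],30],
    [[6,-12,-8],[0,0,0],30],
    [[0,0,-15],[0,0,0],30],
    [[0,0,-10],[0,0,0],30],
    [[0,0,0],[0,0,0],30],
    [[0,0,0],[0,0,0],30]
  ]
}}

```text
clock: 8.55
position: [0.6288, 0.1604, 0.1887]
ee_rot: [0.85, -0.527, 0.0, -0.0]
ft_force: [-0.1, -0.3, -1.3]
grip_width: 0.455
```

```bash
python3 - <<'E'
from h import *
o=readout.get_obs();print(o['position'],o['ee_rot'],o['ft_force'],o['grip_width'])
I=camera_info('wrist')
for n in('wrist','side'):
    im=camera(n);cv2.imwrite(f'pics/{n}5.png',im)
im=cv2.imread('pics/wrist5.png');s=cv2.imread('pics/side5.png')
A=cv2.resize(im[180:330,200:400],None,fx=4,fy=4);cv2.imwrite('pics/w5z.png',np.clip(A*1.6,0,255))
B=cv2.resize(s[20:180,220:330],None,fx=3.7,fy=3.7);cv2.imwrite('pics/s5z.png',np.clip(B*1.8,0,255))
E
```

```text
[0.6288 0.1604 0.1887] [ 0.8496 -0.5274  0.0001 -0.0002] [-0.117  -0.2762 -1.3142] 0.45471496905750836[ WARN:0@2.982] global loadsave.cpp:1063 imwrite_ Unsupported depth image for selected encoder is fallbacked to CV_8U.
```

View pics/w5z.png

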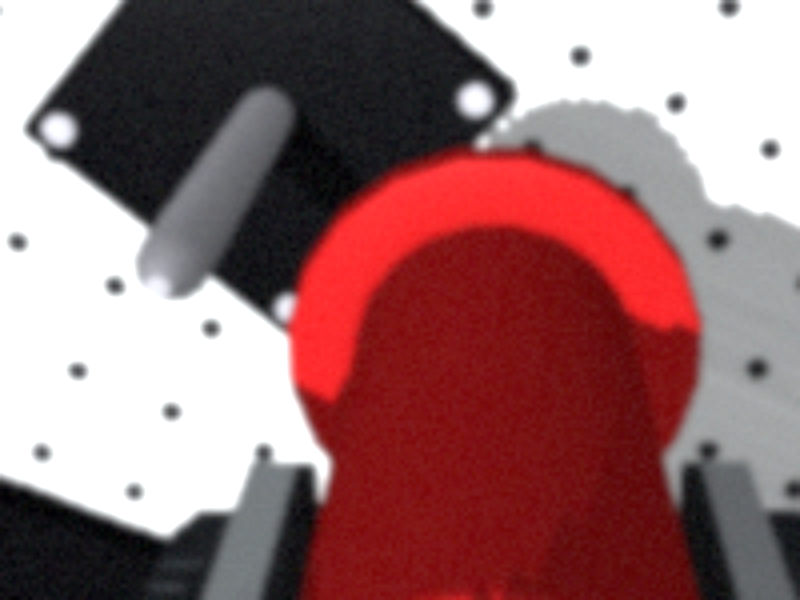

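View pics/s5z.png

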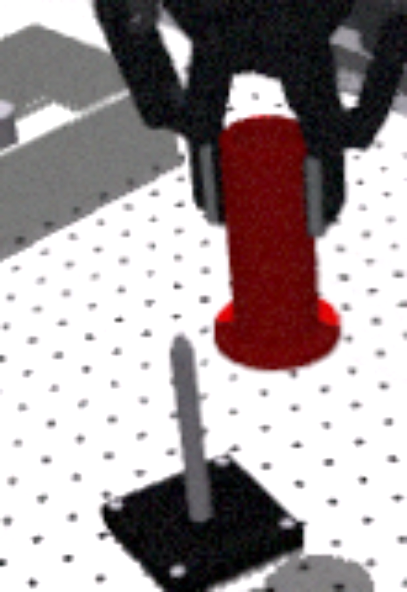

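```bash
python3 - <<'E'
from h import *
from scipy.optimize import least_squares
I=camera_info('wrist');im=cv2.imread('pics/wrist5.png');a=im.astype(int)
m=((a[...,2]>105)&(a[...,1]<60)).astype(np.uint8)
k,l,st,c=cv2.connectedComponentsWithStats(m);j=1+np.argmax(st[1:,4]);print(st[j])
m=(l==j)
P=[]
for u in range(st[j,0]+3,st[j,0]+st[j,2]-3): P.append((u,np.where(m[:,u])[0].min()-.5))
for v in range(st[j,1]+25,262):
    w=np.where(m[v])[0]; P.append((w.min()-.5,v))
    if w.max()>340:P.append((w.max()+.5,v))
W=np.array([onz(I,*p,.1398) for p in P])
f=lambda q:np.hypot(W[:,0]-q[0],W[:,1]-q[1])-q[2]
r=least_squares(f,[.629,.16,.03],loss='soft_l1',f_scale=.0005);print('riser',r.x,np.sqrt(np.mean(r.fun**2)))
for t in((240,251),(240,250)):print('tip',onz(I,*t,.124),'riser-tip',r.x[:2]-onz(I,*t,.124)[:2])
g=cv2.cvtColor(im,cv2.COLOR_BGR2GRAY)
for v in range(238,258):print(v,g[v,230:256])
# foot of rod & bolts
for b in((58,131),(477,101),(285,307)):print(onz(I,200+b[0]/4,180+b[1]/4,.016))
S=camera_info('side');print(proj(S,[*r.x[:2],.132]),proj(S,[.608,.207,.124]),proj(S,[.608,.207,.132]))
E
```

```text
[ 272  219  103   62 2365]
riser [0.6304 0.1602 0.0295] 0.00018257123359049896
tip [0.6119 0.2079 0.124 ] riser-tip [ 0.0186 -0.0476]
tip [0.6125 0.2081 0.124 ] riser-tip [ 0.018  -0.0479]
238 [199 196 197 196 191 180 147 108  85  84  84  82  80  81  78  73  73  68
  70  65  67  67  63  62  58  59]
239 [199 199 198 196 190 169 134 104  89  87  87  82  82  82  77  76  73  69
  67  66  64  65  61  60  56  56]
240 [200 201 197 193 179 151 116  94  89  89  88  88  85  82  78  77  73  70
  67  66  65  63  61  61  57  53]
241 [197 200 199 190 169 131 102  90  91  93  91  88  87  84  82  78  73  72
  69  69  63  62  60  57  55  50]
242 [197 198 194 183 156 118  95  95  94  96  93  92  90  86  83  82  78  73
  72  66  62  61  58  55  54  45]
243 [194 194 188 171 138 108  96  96  95  96  95  94  92  89  83  84  78  74
  70  69  64  60  59  55  50  40]
244 [195 194 185 160 124 101  98  99  99 100  99  95  94  90  88  84  79  74
  72  68  64  59  57  53  41  32]
245 [195 193 181 155 120  99 100 104 104 103 103  98  94  91  88  83  77  76
  69  64  65  59  56  48  37  21]
246 [196 196 185 161 12
[... 737 characters left out ...]
190 192 183 164]
253 [136 165 188 197 195 190 179 167 160 157 151 136 113  90  82  82  89 110
 138 163 176 188 194 194 192 185]
254 [177 188 198 201 199 194 187 177 171 164 157 143 128 120 121 120 131 151
 173 189 194 195 196 195 196 194]
255 [197 200 203 202 202 198 197 189 186 183 177 172 168 167 169 172 175 184
 194 197 198 198 194 199 196 195]
256 [202 204 203 206 204 204 202 199 195 195 193 192 192 191 193 194 195 199
 202 201 200 201 199 197 196 198]
257 [198 200 203 203 204 205 204 202 201 199 198 200 199 197 198 198 200 203
 203 203 204 201 200 198 199 199]
[0.5878 0.2481 0.016 ]
[0.6355 0.1671 0.016 ]
[0.5715 0.1856 0.016 ]
[296.7433 111.0915] [269.18   111.2055] [268.7242 107.2734]
```

```bash
python3 - <<'E'
from h import *
S=camera_info('side');a=cv2.imread('pics/side5.png').astype(int)
R=a[...,2]-a[...,1]
for v in range(52,124,4):
    x=R[v,265:325].astype(float); mx=np.median(x[x>30]) if (x>30).any() else 0
    j=np.where(x>25)[0]
    if len(j)==0: continue
    # subpixel half crossing at 25
    l=j[0];l=265+l-1+(25-x[l-1])/(x[l]-x[l-1]);r=j[-1];rr=265+r+(x[r]-25)/(x[r]-x[r+1])
    print(v,round(l,2),round(rr,2),round((l+rr)/2,2),mx)
g=cv2.cvtColor(a.astype(np.uint8),cv2.COLOR_BGR2GRAY)
for v in range(108,146,3):
    x=g[v,258:282].astype(float);j=np.where(x[5:18]<95)[0]+5;
    if len(j)==0:continue
    l,r=j[0],j[-1];print(v,258+l-1+(x[l-1]-95)/(x[l-1]-x[l]),258+r+(95-x[r])/(x[r+1]-x[r]))
th=np.linspace(0,2*np.pi,180)
for q in((.6304,.1602),(.6288,.1604)):
    c=lambda r,z:np.array([proj(S,[q[0]+r*np.cos(t),q[1]+r*np.sin(t),z]) for t in th])
    A,B,C=c(.03,.132),c(.03,.14),c(.02,.18);print(q,[ (X[:,0].min(),X[:,0].max(),X[:,1].max()) for X in(A,B,C)],proj(S,[*q,.18]))
for q in((.6124,.2072),(.607,.2065)):print(q,[proj(S,[*q,z]) for z in(.124,.09,.05)])
E
```

```text
52 283.87 299.41 291.64 56.0
56 279.06 301.22 290.14 51.0
60 279.16 302.56 290.86 54.0
64 279.31 301.3 290.3 53.0
68 279.41 301.58 290.5 51.0
72 280.22 301.42 290.82 53.0
76 280.24 301.82 291.03 52.0
80 280.62 302.23 291.43 51.5
84 280.9 304.38 292.64 50.0
88 281.32 304.62 292.97 50.0
92 281.58 304.67 293.12 49.0
96 281.93 305.11 293.52 53.0
100 282.51 306.65 294.58 52.0
104 278.17 311.04 294.6 53.0
108 277.37 311.6 294.48 53.0
112 277.86 310.53 294.2 54.0
116 281.16 306.78 293.97 56.0
111 266.6909090909091 269.60526315789474
114 265.6119402985075 271.6808510638298
117 265.63235294117646 272.0576923076923
120 266.15686274509807 272.4230769230769
123 265.6865671641791 272.6666666666667
126 266.9 273.44117647058823
129 267.23728813559325 273.48
132 265.59375 273.6666666666667
135 267.8235294117647 274.47058823529414
138 268.39240506329116 274.4807692307692
141 268.7647058823529 274.6333333333333
144 269.1372549019608 286.3333333333333
(0.6304, 0.1602) [(np.float64(279.4725647702481), np.float64(314.024146931645), np.float64(120.89390652149602)), (np.float64(279.0815889932111), np.float64(313.8858279628238), np.float64(116.83401918693485)), (np.float64(283.0695692929741), np.float64(307.1429352399936), np.float64(92.38690962805188))] [295.107  86.112]
(0.6288, 0.1604) [(np.float64(278.73903289115594), np.float64(313.32161730621135), np.float64(121.26597826256102)), (np.float64(278.3422886962064), np.float64(313.17801412739186), np.float64(117.20494288716253)), (np.float64(282.3058928527426), np.float64(306.4019617798272), np.float64(92.74387429670836))] [294.3549  86.4559]
(0.6124, 0.2072) [array([270.8769, 110.1063]), array([272.6958, 126.2175]), array([274.7169, 144.0301])]
(0.607, 0.2065) [array([268.9714, 111.5455]), array([270.854 , 127.6755]), array([272.9453, 145.5037])]
```

Request:
{"name": "play_rows", "arguments": {
  "rows": [
    [[-3,7,6],[0,0,0],30],
    [[-6,16,0],[0,0,0],30],
    [[-6,16,0],[0,0,0],30],
    [[-3,8,0],[0,0,0],30],
    [[0,0,0],[0,0,0],30],
    [[0,0,0],[0,0,0],30]
  ]
}}

```text
clock: 9.4
position: [0.6111, 0.206, 0.1942]
ee_rot: [0.849, -0.528, 0.0, 0.0]
ft_force: [0.5, -0.1, -3.0]
grip_width: 0.454
```

```bash
python3 - <<'E'
from h import *
o=readout.get_obs();print(o['position'],o['ee_rot'],o['ft_force'],o['torque'],o['grip_width'])
s=camera('side');cv2.imwrite('pics/side6.png',s)
B=cv2.resize(s[20:180,220:330],None,fx=3.7,fy=3.7);cv2.imwrite('pics/s6z.png',np.clip(B*1.8,0,255).astype(np.uint8))
R=s[...,2].astype(int)-s[...,1]
for v in range(86,112,3):
    j=np.where(R[v,230:310]>25)[0]+230
    if len(j):print(v,j.min(),j.max(),(j.min()+j.max())/2)
E
```

```text
[0.6111 0.206  0.1942] [ 0.8492 -0.5281  0.0002  0.0003] [ 0.4701 -0.1181 -2.9769] [-0.0183  0.0365 -0.0463] 0.4537565706684431
86 256 277 266.5
89 256 277 266.5
92 257 279 268.0
95 254 284 269.0
98 252 285 268.5
101 252 284 268.0
104 252 284 268.0
107 253 282 267.5
110 258 276 267.0
```

View pics/s6z.png

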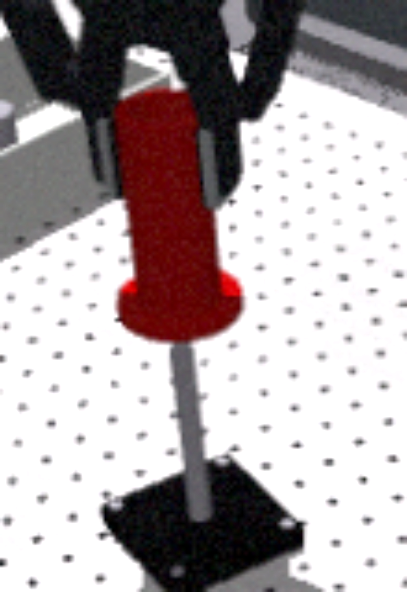

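Request:
{"name": "play_rows", "arguments": {
  "rows": [
    [[0,1,-2],[0,0,0],30],
    [[0,0,-4],[0,0,0],30],
    [[0,0,-4],[0,0,0],30],
    [[0,0,-4],[0,0,0],30],
    [[0,0,-4],[0,0,0],30],
    [[0,0,-4],[0,0,0],30],
    [[0,0,-2],[0,0,0],30],
    [[0,0,0],[0,0,0],30]
  ]
}}

```text
clock: 10.45
position: [0.6108, 0.2076, 0.1702]
ee_rot: [0.849, -0.528, -0.0, 0.0]
ft_force: [-0.2, -0.0, -2.7]
grip_width: 0.458
```

```bash
python3 - <<'E'
from h import *
o=readout.get_obs();print(o['position'],o['ee_rot'],o['ft_force'],o['torque'],o['grip_width'])
s=camera('side');cv2.imwrite('pics/side7.png',s)
B=cv2.resize(s[20:180,220:330],None,fx=3.7,fy=3.7);cv2.imwrite('pics/s7z.png',np.clip(B*1.8,0,255).astype(np.uint8))
w=camera('wrist');cv2.imwrite('pics/wrist7.png',w)
E
```

```text
[0.6108 0.2076 0.1702] [ 0.8494 -0.5278 -0.      0.0001] [-0.2084 -0.0494 -2.7047] [ 0.0046  0.0224 -0.0116] 0.4581516569688781
```

View pics/s7z.png

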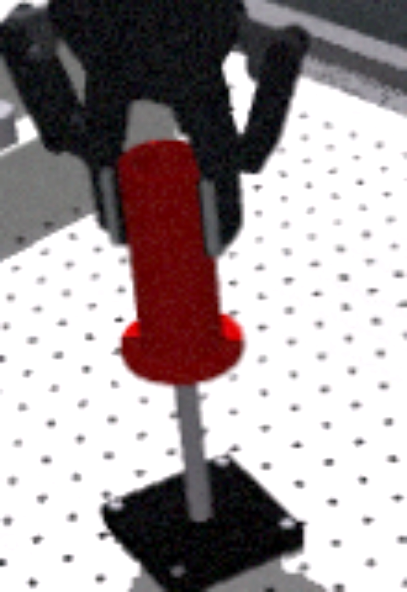

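View pics/wrist7.png

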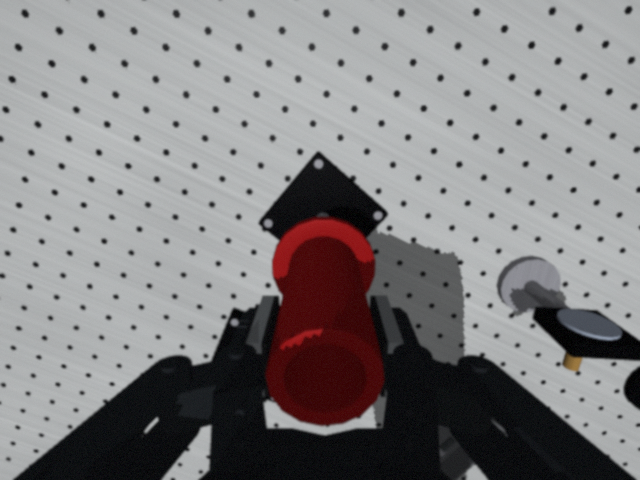

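Request:
{"name": "play_rows", "arguments": {
  "rows": [
    [[0,0,-3],[0,0,0],30],
    [[0,0,-4],[0,0,0],30],
    [[0,0,-5],[0,0,0],30],
    [[0,0,-5],[0,0,0],30],
    [[0,0,-5],[0,0,0],30],
    [[0,0,-5],[0,0,0],30],
    [[0,0,-4],[0,0,0],30],
    [[0,0,-3],[0,0,0],30],
    [[0,0,0],[0,0,0],30]
  ]
}}

```text
clock: 11.68
position: [0.6107, 0.2076, 0.1361]
ee_rot: [0.849, -0.528, -0.0, 0.0]
ft_force: [0.4, -0.3, -2.0]
grip_width: 0.459
```

```bash
python3 - <<'E'
from h import *
o=readout.get_obs();print(o['position'],o['ee_rot'],o['ft_force'],o['torque'],o['grip_width'])
w=camera('wrist');cv2.imwrite('pics/wrist8.png',w)
E
```

```text
[0.6107 0.2076 0.1361] [ 0.8494 -0.5278 -0.0001  0.0001] [ 0.438  -0.3192 -1.9849] [ 0.0047  0.048  -0.0143] 0.4589180152770964
```

View pics/wrist8.png

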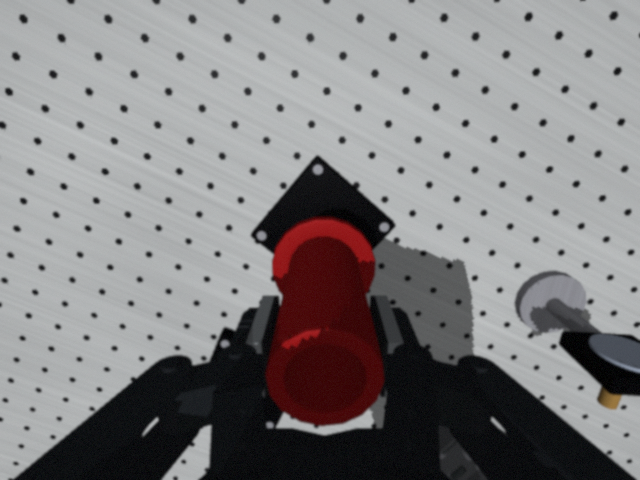

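Request:
{"name": "play_rows", "arguments": {
  "rows": [
    [[0,0,-4],[0,0,0],30],
    [[0,0,-6],[0,0,0],30],
    [[0,0,-6],[0,0,0],30],
    [[0,0,-6],[0,0,0],30],
    [[0,0,-6],[0,0,0],30],
    [[0,0,-6],[0,0,0],30],
    [[0,0,-6],[0,0,0],30],
    [[0,0,-6],[0,0,0],30],
    [[0,0,-5],[0,0,0],30],
    [[0,0,-4],[0,0,0],30],
    [[0,0,-3],[0,0,0],30],
    [[0,0,0],[0,0,0],30]
  ]
}}

```text
clock: 13.22
position: [0.6107, 0.2076, 0.0782]
ee_rot: [0.849, -0.528, -0.0, 0.0]
ft_force: [0.2, 0.8, -3.0]
grip_width: 0.455
```

Request:
{"name": "play_rows", "arguments": {
  "rows": [
    [[0,0,-1.5],[0,0,0],30],
    [[0,0,-1.5],[0,0,0],30],
    [[0,0,0],[0,0,0],30]
  ]
}}

```text
clock: 13.6
position: [0.6108, 0.2076, 0.0752]
ee_rot: [0.849, -0.528, -0.0, 0.0]
ft_force: [0.0, -0.9, -2.1]
grip_width: 0.459
```

Request:
{"name": "play_rows", "arguments": {
  "rows": [
    [[0,0,-1],[0,0,0],30],
    [[0,0,-1],[0,0,0],30],
    [[0,0,-1],[0,0,0],30],
    [[0,0,0],[0,0,0],30]
  ]
}}

```text
clock: 14.1
position: [0.6108, 0.2076, 0.0722]
ee_rot: [0.849, -0.528, -0.0, 0.0]
ft_force: [0.5, -0.7, -2.1]
grip_width: 0.459
```

Request:
{"name": "play_rows", "arguments": {
  "rows": [
    [[0,0,-0.5],[0,0,0],30],
    [[0,0,-0.5],[0,0,0],30],
    [[0,0,0],[0,0,0],30]
  ]
}}

```text
clock: 14.48
position: [0.6108, 0.2076, 0.0713]
ee_rot: [0.849, -0.528, 0.0, 0.0]
ft_force: [0.1, -0.2, -2.2]
grip_width: 0.456
```

Request:
{"name": "play_rows", "arguments": {
  "rows": [
    [[0,0,-0.5],[0,0,0],30],
    [[0,0,-0.5],[0,0,0],30],
    [[0,0,0],[0,0,0],30]
  ]
}}

```text
clock: 14.85
position: [0.611, 0.2078, 0.0708]
ee_rot: [0.849, -0.528, 0.0, -0.0]
ft_force: [-1.3, -0.1, 3.1]
grip_width: 0.458
```

```bash
python3 - <<'E'
from h import *
s=camera('side');cv2.imwrite('pics/side9.png',s)
B=cv2.resize(s[60:220,220:330],None,fx=3.7,fy=3.7);cv2.imwrite('pics/s9z.png',np.clip(B*1.8,0,255).astype(np.uint8))
o=readout.get_obs();print(o['ft_force'],o['torque'])
E
```

```text
[-1.8547  0.0459  4.1817] [-0.2765  0.3121 -0.0387]
```

View pics/s9z.png

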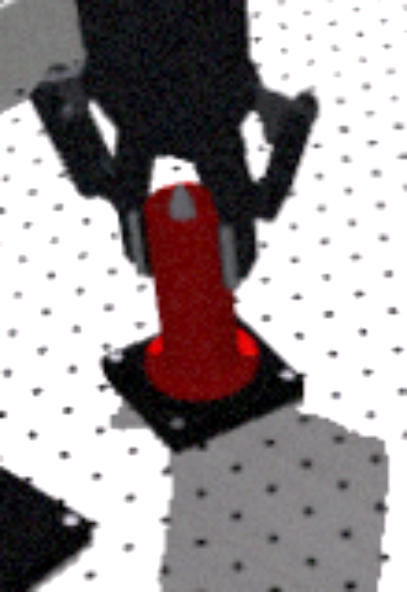

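Request:
{"name": "play_rows", "arguments": {
  "rows": [
    [[0,0,0],[0,0,0],45],
    [[0,0,0],[0,0,0],55],
    [[0,0,0],[0,0,0],70],
    [[0,0,0],[0,0,0],80],
    [[0,0,0],[0,0,0],80],
    [[0,0,0],[0,0,0],80]
  ],
  "force": 20
}}

```text
clock: 15.65
position: [0.6108, 0.2076, 0.0703]
ee_rot: [0.849, -0.528, 0.0, 0.0]
ft_force: [-0.2, -0.3, 0.5]
grip_width: 0.935
```

Request:
{"name": "play_rows", "arguments": {
  "rows": [
    [[0,0,4],[0,0,0],80],
    [[0,0,8],[0,0,0],80],
    [[0,0,15],[0,0,0],80],
    [[0,0,20],[0,0,0],80],
    [[0,0,25],[0,0,0],80],
    [[0,0,25],[0,0,0],80],
    [[0,0,25],[0,0,0],80],
    [[0,0,20],[0,0,0],80],
    [[0,0,10],[0,0,0],80],
    [[0,0,0],[0,0,0],80]
  ]
}}

```text
clock: 16.9
position: [0.611, 0.2077, 0.2229]
ee_rot: [0.849, -0.528, 0.0, -0.0]
ft_force: [-0.5, 1.0, -1.1]
grip_width: 0.935
```

```bash
python3 - <<'E'
from h import *
o=readout.get_obs();print(o['ft_force'],o['torque'],o['position'],o['grip_width'],o['clock'])
s=camera('side');cv2.imwrite('pics/side10.png',s);w=camera('wrist');cv2.imwrite('pics/wrist10.png',w)
B=cv2.resize(s[60:220,220:330],None,fx=3.7,fy=3.7);cv2.imwrite('pics/s10z.png',np.clip(B*1.8,0,255).astype(np.uint8))
E
```

```text
[-0.5058  1.0483 -1.0667] [ 0.0198 -0.0136  0.0063] [0.611  0.2077 0.2229] 0.9347809928521285 16.9
```

View pics/side10.png

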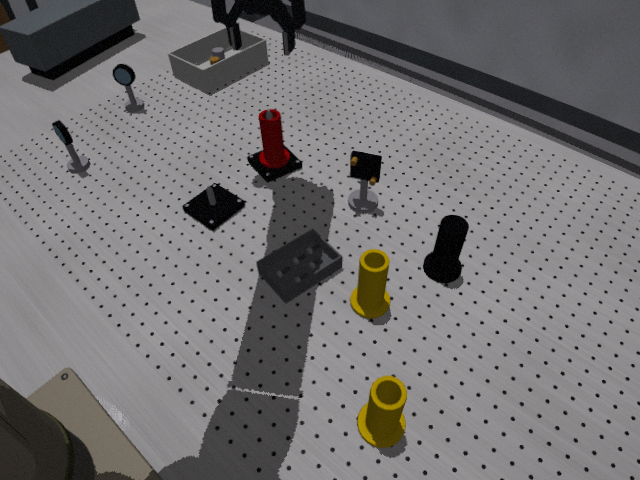

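View pics/s10z.png

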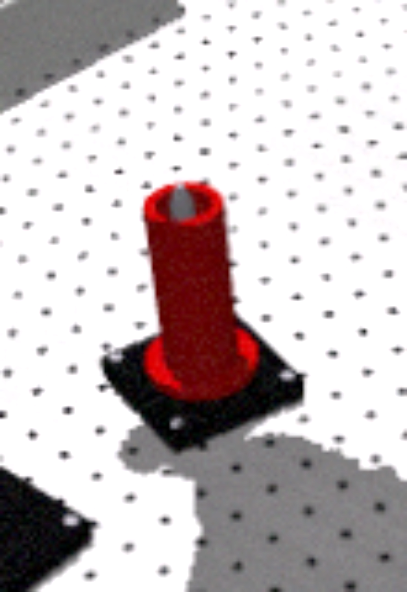

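View pics/wrist10.png

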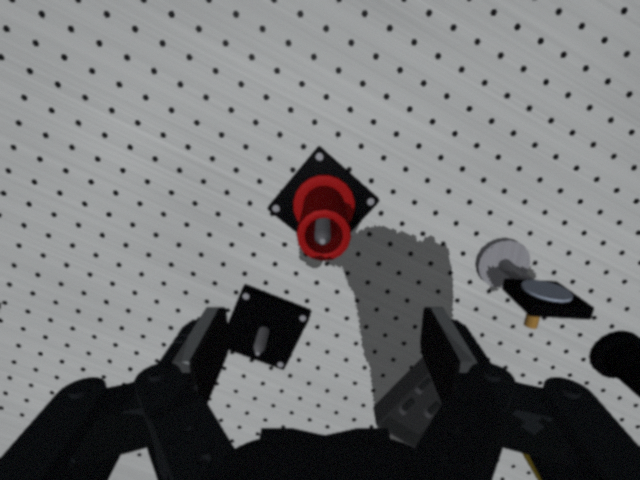

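The side and wrist views show the riser standing flat on the plate, with the rod's end inside the bore at (269,115) in the side view. The mirror mount and column stand at the same pixels as before, and the gripper is well clear.

```bash
python3 -c "
from h import *
print(manip.hand_in())"
```

```text
the job is handed in; nothing more can be done
None
```

The red riser is on the tall rod, flange down and standing flat on its black plate. I let go, drew the gripper about 150 mm straight up, and handed in at about 17 s of the 42 s allowed.

- **Gripping:** I gripped the riser about 25 mm below its top and carried it upright. I stopped beside the rod, measured the offset between riser and rod in the wrist picture, then lowered it in small steps.
- **Forces:** At the end of each lowering move the vertical force stayed between −2 and −3 N, so I saw no sign of rubbing. It rose to about +4 N on touching the plate, at a tool height of 70.8 mm; I had expected 70.7 mm.
- **Last pictures:** The side view shows the riser upright on the plate with the rod's end standing out of the bore. The wrist view shows it from above with the rod inside the bore. The column and mirror appear at the same pixels as at the start; I compared these by eye.
- **What disagreed:**
  - My first two-view estimate of the rod's axis, from two nearly parallel lines of sight, was about 5 mm off the plate's centre, so I dropped it.
  - The wrist camera read about 3 mm away from the fixed cameras. I relied on the offset between riser and rod within a single picture, and the side view agreed with it to about 1 mm.

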